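# Fit the grating disc onto the vegetable-prep machine's drive

## Task

Take the cheese-grating disc off its stand by its square knob and fit it on the prep machine: lower its cross-shaped foot into the collar and, pressing only lightly, turn it until the foot drops into the drive, then let go with the disc fully home, level and at rest. Never lean hard on the drive, and leave the food box, bowl and jar where they are.

Things in the scene. Friction and masses are not known exactly. Their poses are not given: they have to be found in the camera images.
- disc: The grating disc, about 0.4 kg: round steel plate 150 mm across, 4 mm thick, over a white round flange 60 mm across, 8 mm thick. Origin: centre of the flange's underside, the face that seats; z up. Plate from 8 to 12 mm above the origin, grip knob above it, foot below. At the start it hangs level in the stand, turned any way within about 75 degrees.
- knob (a point): Middle of the disc's square grey grip knob, on the disc's axis, 32 mm above the disc's origin. The knob is 26 x 26 mm, its sides parallel to the disc's x and y, and stands 40 mm up from the plate (20 mm above and below this point). Same axes as the disc.
- foot (a point): Centre of the lower end of the disc's foot, 26 mm below the disc's origin. The foot is a plus-shaped (four-armed) key 26 mm long, 26 mm across the arms, the arms 7 mm thick, square-ended and along the disc's x and y.
- stand: White stand the disc starts in: 120 x 120 x 10 mm base plate with an upright round tube on it, bore 35 mm, outside 48 mm, rim 50 mm above the table; fixed. The flange rests on the rim, the foot hangs in the bore. Origin: centre of the underside, under the tube.
- machine: The prep machine's aluminium motor base, fixed, left or right of the stand. Origin: on the table under the drive's axis; z up. It runs from 100 mm before (-x) to 120 mm behind the origin and 110 mm to either side; top face 110 mm above the table, on it a round low wall about the drive, inside 180 mm, outside 192 mm across, rim 152 mm above the table.
- seat (a point): Point on the drive's vertical axis, level with the top of the white collar (52 mm across, 140 mm above the table). The collar's mouth is 41.6 mm wide, coned at 45 degrees down 6 mm to a round guide bore 29.6 mm wide and 6 mm deep. Home: the flange rests on the collar, the disc's origin is at this point and its plate level with the round wall's rim. Axes are the machine's.
- drive_top (a point): On the same axis at the steel drive's top, 12 mm below the seat. In it is a plus-shaped slot, arms 10 mm wide, 18 mm deep. The key enters any of four ways, within about 6 degrees; until then the foot stands on this face, the disc 14 mm short of home. The drive's angle is arbitrary and not reported (axes here are the machine's). Its gearing holds it up to 0.25 N m; over 60 N is leaning hard.
- food_box: Bystander: closed clear food box with green lid, 112 x 112 mm, 142 mm high; origin at the centre of its underside.
- steel_bowl: Bystander: empty steel bowl, 100 mm across, 50 mm high; origin at the centre of its underside.
- spice_jar: Bystander: glass jar with steel cap, 56 mm across, 100 mm high; origin at the centre of its underside.
Not all that is in view belongs to the job. What is shaped like the stand but green or red is not meant.

How it is judged (in metres and radians):
On the way, in this order (a step that is already met when the one before it is completed fails the run):
1. the disc is lifted clear of its stand (distance between disc and stand above 0.1 m), for 0.1 s.
2. the disc's foot is in the collar (horizontal distance between disc and seat below 0.005 m and z of disc in the frame of seat below 0.02 m), for 0.1 s.
At the end, for the whole second after the job is handed in: The disc's foot is keyed in the drive and its flange is down on the collar: its origin within 4 mm sideways of the seat point and less than 3 mm above it, level within 0.05 rad, at rest; the food box, bowl and jar within 20 mm of where they stood (horizontal distance between disc and seat below 0.004 m and z of disc in the frame of seat below 0.003 m and angle between disc's own z axis and vertical below 0.05 rad and linear speed of disc below 0.02 m/s and distance of each of food_box, steel_bowl, spice_jar from where it was at the start of the episode below 0.02 m); the robot touches nothing.
It fails at once if the disc is pressed or dropped on the machine with more than 60 N (contact force between disc and machine above 60 N).
It fails at once if the food box is disturbed (distance of food_box from where it was at the start of the episode above 0.02 m).
It fails at once if the bowl is disturbed (distance of steel_bowl from where it was at the start of the episode above 0.02 m).
It fails at once if the jar is disturbed (distance of spice_jar from where it was at the start of the episode above 0.02 m).
It also fails if it takes over 72 s, if anything falls off the work surface, if the arm or the gripper's body presses on something with over 40 N, if the wrist force passes 120 N, or if a joint passes its speed limit or range.

## Robot

A 6-joint arm with a two-finger parallel gripper is mounted at the origin on the work surface. World frame = base frame: x ahead of the robot, y to its left, z up, the work surface at z = 0. Lengths are in mm, angles in rad, forces in N, time in s.
With the tool pointing down it reaches from about 350 to 1000 mm from the base axis. Payload 7.1 kg.
Tool frame: the origin (TCP) lies on the centre line of the jaws, within the pads' length; the fingertips stand 17 mm ahead of it and the grasp point (between the pads) lies 2 mm behind it; z points along the fingers, y is the direction in which the jaws open and shut (so a half turn about z gives the same grasp; the last joint's range is limited). The gripper opens to 85 mm and grips with 20 to 120 N. Pads are 22 mm wide; open, the fingers measure 114 mm over their backs; the gripper's body (76 mm by 85 mm) begins 54 mm behind the grasp point. The pads swing forward as they close: fully open they stand 13 mm farther back than shut.
Start: joints at [-1.199, 0.423, 1.63, -0, 1.089, -0.019], TCP at [238.096, -577.854, 248.319] pointing down, gripper open.
Joint ranges: [-3, 3], [-0.9, 2.11], [0.09, 2.58], [-1.31, 4.45], [0.11, 2.69], [-2.54, 2.54]. Speed limits (rad/s): [2.39, 2.39, 3.01, 3.14, 3.14, 3.14].

## Interface

Orientations are given as a rotation vector (axis times angle).
In Python, from station import ctrl gives the robot as it stands.
- The arm moves only by the tool servo_tool, never from a script. Its argument "motion" is a list of rows, each a list of 3 entries, a list of its own where there are three numbers: the shift along the tool's x, y, z in mm, then the turn, a rotation vector about the tool's x, y, z in rad, then the opening, from -1 (shut) to 1 (fully open). A call has 1 to 10 rows; each row shifts and turns the commanded pose from where the row before left it, along the tool's axes as they then stand; what a row does not reach is not made up. A row lasts 1/8 s, in which the tool goes at most 62.5 mm and 10.7 degrees, less where a joint would pass 70% of its speed; a pose out of reach is approached as far as the arm can. A call with a gripper value outside its range is refused whole. The fingers move at their own pace and stop on an object; "newtons" is the grip in N (left out, the last holds). Time passes only in rows, so rows that do not move let the fingers close. It gives the time, the measured TCP pose, the force and the opening at its end, in the units of the state.
- ctrl.get_obs(): the state, without advancing time (a new reading comes with each control period).
- ctrl.get_image(name): name is "scene" or "top" or "wrist"; returns a dict with "img" (384x512x3 uint8, red, green, blue), "vfov" (degrees; the focal length in pixels is half the picture's height over the tangent of half this angle, whatever the lens; pixels are square), "cx", "cy" (the principal point, pixels), "k1" (the pictures are not rectified: a ray, as slopes to the right and down, at radius r is drawn at 1 + k1 r^2 times it, then the intrinsics apply), "rvec" (rotation vector, rad) and "tvec" (3), from world to camera coordinates, as OpenCV has them. Camera axes: x right, y down, z forward; pixel columns grow to the right and rows downward; lengths in mm; the calibration is good to about 2 mm. A picture is of the moment at which its call begins. There is no depth.
- ctrl.close_job(): hands the job in, once; it reports no verdict.
The state is a dict: "clock": time; "q": joint angles; "qd": joint speeds; "joint_efforts": joint torques, N m; "tool_pos": TCP position; "tool_rot": TCP orientation; "wrist_force": force on the tool from outside, world axes, zero at the start; "ft_torque": the same for the moment, N m; "grip_width": opening from 0.0 (shut) to 1.0 (fully open).
Only numpy, scipy, OpenCV 4.12 (cv2) and the standard library are available. Lean on these libraries where they do the work, as an engineer would, in place of code of your own. Each camera call takes 0.05 s, during which the arm holds its last target. There are 200 camera calls.

## Working session

There is one attempt and no reset: what is moved stays moved. The work goes in short steps, Python scripts to look and compute and a tool call to move; the robot and the scene stay as the last step left them, time stands still between calls to the robot, and variables do not carry over. Pictures are saved under pics/ and viewed, about 8 in all and at most 12, crops included, and the job is handed in when it is done.

Besides the shell and the picture viewer there is one more tool, called after "Call:" as name(argument=value, ...) on one line, values as JSON. servo_tool: Moves the arm, as the interface text tells. Its arguments: {"type":"object","properties":{"motion":{"type":"array"},"newtons":{"type":"number"}},"required":["motion"]}

```bash
mkdir -p pics; cat > h.py <<'E'
import numpy as np, cv2
from station import ctrl
def cam(n,save=None):
    d=ctrl.get_image(n)
    if save: cv2.imwrite('pics/'+save,cv2.cvtColor(d['img'],cv2.COLOR_RGB2BGR)); 
    if save: np.savez('pics/'+save+'.npz',**d)
    return d
def load(s): return {k:v if v.ndim else v.item() for k,v in np.load('pics/'+s+'.npz').items()}
def f(d): return d['img'].shape[0]/2/np.tan(np.radians(d['vfov'])/2)
def ray(d,u,v):
    F=f(d); p=np.array([(u-d['cx'])/F,(v-d['cy'])/F]); s=p.copy()
    for _ in range(30): s=p/(1+d['k1']*(s@s))
    R=cv2.Rodrigues(np.array(d['rvec'],float))[0]
    return -R.T@np.array(d['tvec'],float).ravel(), R.T@np.array([*s,1])
def at_z(d,u,v,z):
    c,r=ray(d,u,v); return c+r*(z-c[2])/r[2]
def proj(d,P):
    R=cv2.Rodrigues(np.array(d['rvec'],float))[0]
    X=np.atleast_2d(P)@R.T+np.array(d['tvec'],float).ravel(); s=X[:,:2]/X[:,2:]
    s=s*(1+d['k1']*(s**2).sum(1,keepdims=True)); return s*f(d)+[d['cx'],d['cy']]
E
python3 - <<'E'
from h import *
a=cam('scene','s0.png');b=cam('top','t0.png');c=cam('wrist','w0.png')
for d in(a,b,c): print(d['vfov'],d['cx'],d['cy'],d['k1'],ray(d,256,192)); 
o=ctrl.get_obs();print(o)
E
```

```text
52.40484405651606 254.10828303672372 189.72611321149924 -0.024738502298517748 (array([1152.76697689, -399.89922072,  919.73982234]), array([-0.56648957,  0.38028506, -0.7311158 ]))
42.35221183847434 254.18455230649948 191.03824152884195 0.008361368733003771 (array([ 447.05820836,    3.27574901, 1473.2984382 ]), array([ 0.0718735 ,  0.00150069, -0.99742124]))
61.602211473994906 251.21902596980883 187.84883965582154 0.016502210834867498 (array([ 312.18144822, -547.08175192,  374.2985733 ]), array([-0.29882371, -0.13617367, -0.94474738]))
{'clock': 0.15, 'q': array([-1.19899654e+00,  4.23681171e-01,  1.63051353e+00,  1.77322712e-05,
        1.08860501e+00, -1.90169841e-02]), 'qd': array([ 0.0007722 , -0.0034078 , -0.00278596, -0.00109311, -0.0006084 ,
       -0.00165693]), 'joint_efforts': array([ 4.22163912e-04, -5.57769084e+01, -2.82017452e+01, -1.98013680e-05,
        4.74913395e-03, -5.37545986e-06]), 'tool_pos': array([ 237.95924547, -577.48515365,  247.71470568]), 'tool_rot': array([-3.08063738e+00, -6.09750186e-01,  3.08309322e-04]), 'wrist_force': array([-0.37527144,  0.61401761, -0.96919125]), 'ft_torque': array([-0.00760624, -0.01235998, -0.04281787]), 'grip_width': 1.003015101427652}
```

View pics/t0.png

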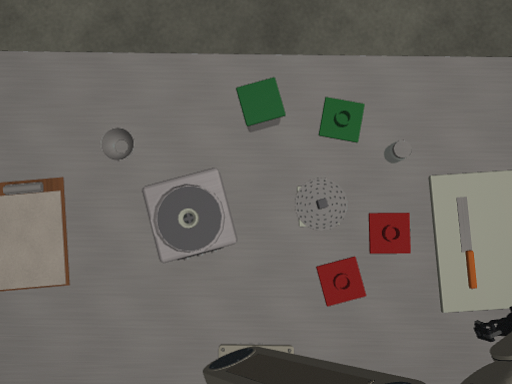

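View pics/s0.png

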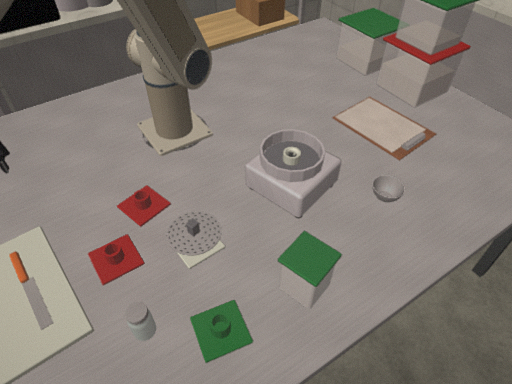

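The top view shows the disc at about (322,204) with its knob, and the machine's collar at about (188,218). The food box is at (261,103), the bowl at (118,144) and the jar at (402,149).

```bash
python3 - <<'E'
from h import *
d=load('t0.png')
i=cv2.cvtColor(d['img'],cv2.COLOR_RGB2BGR)
a=cv2.resize(i[174:234,292:352],(600,600),interpolation=cv2.INTER_CUBIC)
b=cv2.resize(i[203:233,173:203],(200,200),interpolation=cv2.INTER_CUBIC)
c=np.zeros((600,800,3),np.uint8);c[:,:600]=a;c[:200,600:]=b
cv2.imwrite('pics/c0.png',c)
print(at_z(d,322,203.5,100),at_z(d,188,218,140),at_z(d,190,218,152))
for u,v,z in((261,103,142),(402,149,100),(118,144,40)):print(at_z(d,u,v,z))
s=load('s0.png');print(at_z(s,193,222,102),at_z(s,291,154,140))
E
```

```text
[ 516.58592527 -177.9848756   100.        ] [470.56304675 187.065442   140.        ] [470.42537734 180.08325439 152.        ]
[786.6224291   -5.00236383 142.        ]
[ 671.90908789 -400.33543238  100.        ]
[685.38389857 410.52848901  40.        ]
[ 517.4889771  -176.01056533  102.        ] [476.56427491 180.27458321 140.        ]
```

View pics/c0.png

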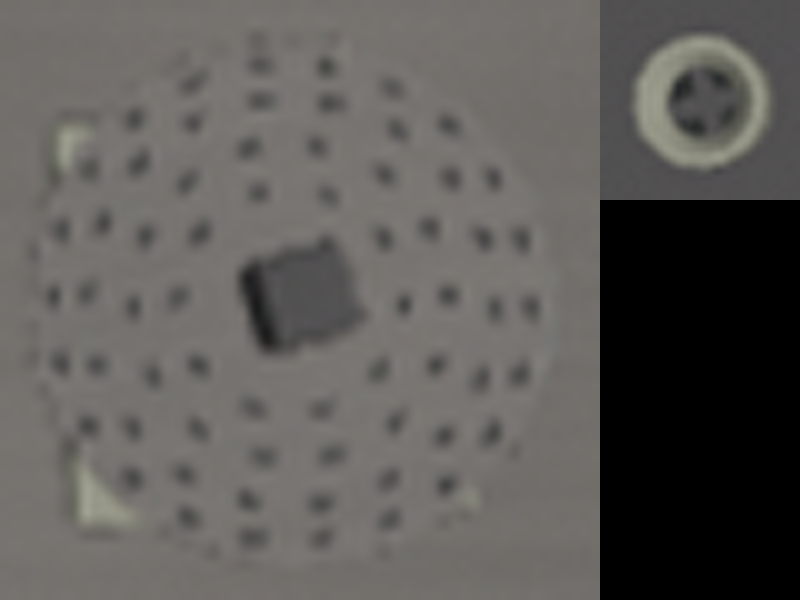

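Call:
servo_tool(motion=[[[41,-26.2,2],[0,0,0],1],[[41,-26.2,2],[0,0,0],1],[[41,-26.2,2],[0,0,0],1],[[41,-26.2,2],[0,0,0],1],[[41,-26.2,2],[0,0,0],1],[[41,-26.2,2],[0,0,0],1],[[41,-26.2,2],[0,0,0],1],[[41,-26.2,2],[0,0,0],1],[[41,-26.2,2],[0,0,0],1],[[41,-26.2,2],[0,0,0],1]])

```text
clock: 1.4
tool_pos: [518.1, -178.0, 228.2]
tool_rot: [-3.082, -0.61, 0.0]
wrist_force: [-0.3, -0.4, -0.1]
grip_width: 0.999
```

Call:
servo_tool(motion=[[[0,0,0],[0,0,0],1],[[0,0,0],[0,0,0],1]])

```text
clock: 1.65
tool_pos: [517.1, -179.4, 228.1]
tool_rot: [-3.081, -0.611, 0.001]
wrist_force: [0.5, 0.5, -0.9]
grip_width: 1.002
```

```bash
cat >> h.py <<'E'
def goto(P,yaw=None):
    o=ctrl.get_obs(); R=cv2.Rodrigues(np.array(o['tool_rot'],float))[0]
    if yaw is None: yaw=np.degrees(np.arctan2(R[1,0],R[0,0]))
    t=np.radians(yaw); T=np.array([[np.cos(t),np.sin(t),0],[np.sin(t),-np.cos(t),0],[0,0,-1.]])
    print('t',o['clock'],'pos',o['tool_pos'].round(1),'yaw',np.degrees(np.arctan2(R[1,0],R[0,0])).round(2),'zaxis',R[:,2].round(4),'F',o['wrist_force'].round(1),'M',o['ft_torque'].round(2),'g',round(o['grip_width'],3))
    print('shift tool',(R.T@(np.array(P)-o['tool_pos'])).round(1),'turn',cv2.Rodrigues(R.T@T)[0].ravel().round(4))
E
python3 - <<'E'
from h import *
goto([518,-179,230],21)
d=cam('wrist','w1.png')
print(proj(d,[[518,-179,102],[518,-179,62]]))
E
```

```text
t 1.65 pos [ 517.1 -179.4  228.1] yaw 22.44 zaxis [-8.e-04 -0.e+00 -1.e+00] F [ 0.5  0.5 -0.9] M [0.04 0.02 0.01] g 1.002
shift tool [ 1.  -0.  -1.9] turn [-0.0003  0.0007  0.0251]
[[251.66120417 181.97859905]
 [251.66667505 169.23713718]]
```

View pics/w1.png

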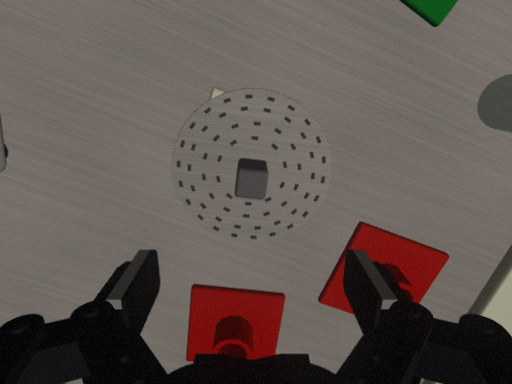

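The wrist view has the knob's top face centred at about (251,183); I predicted (251.7,182), so the position agrees to about 1 mm. The knob is also square to the jaws, so I'm descending to grip it.

Call:
servo_tool(motion=[[[1,0,40],[0,0,0],1],[[0,0,40],[0,0,0],0.4],[[0,0,40],[0,0,0],0.3],[[0,0,16],[0,0,0],0.2],[[0,0,6],[0,0,0],-0.2],[[0,0,0],[0,0,0],-1],[[0,0,0],[0,0,0],-1],[[0,0,0],[0,0,0],-1],[[0,0,0],[0,0,0],-1],[[0,0,0],[0,0,0],-1]], newtons=60)

```text
clock: 2.95
tool_pos: [518.3, -179.0, 86.4]
tool_rot: [3.082, 0.61, 0.0]
wrist_force: [-0.5, 0.0, -4.2]
grip_width: 0.294
```

Call:
servo_tool(motion=[[[0,0,-10],[0,0,0],-1],[[0,0,-30],[0,0,0],-1],[[0,0,-40],[0,0,0],-1],[[0,0,-40],[0,0,0],-1],[[0,0,-40],[0,0,0],-1],[[0,0,0],[0,0,0],-1],[[0,0,0],[0,0,0],-1]])

```text
clock: 3.82
tool_pos: [517.4, -178.7, 245.4]
tool_rot: [-3.081, -0.61, 0.002]
wrist_force: [0.2, -0.3, -5.8]
grip_width: 0.295
```

```bash
python3 - <<'E'
from h import *
goto([472,186,246])
d=cam('wrist','w2.png')
i=cv2.cvtColor(d['img'],cv2.COLOR_RGB2BGR)
cv2.imwrite('pics/w2.png',i)
E
```

```text
t 3.825 pos [ 517.4 -178.7  245.4] yaw 22.39 zaxis [-1.3e-03  5.0e-04 -1.0e+00] F [ 0.2 -0.3 -5.8] M [-0.02  0.    0.  ] g 0.295
shift tool [ 9.690e+01 -3.545e+02 -3.000e-01] turn [-0.001  0.001 -0.   ]
```

View pics/w2.png

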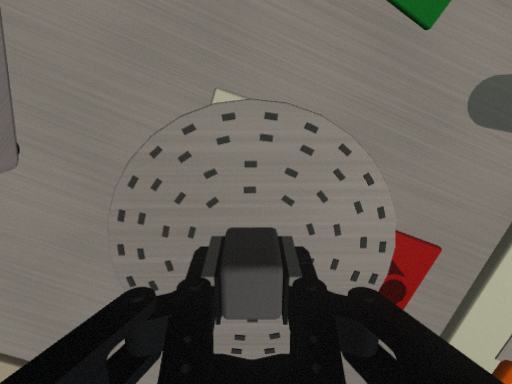

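The disc is held: the opening of 0.295 matches the knob and the plate looks level. Next I'll bring it near the machine, with the wrist camera leading so it sees the collar past the plate.

Call:
servo_tool(motion=[[[7,-32,0],[0,0,-0.1475],-1],[[11.7,-30.6,0],[0,0,-0.1475],-1],[[16,-28.6,0],[0,0,-0.1475],-1],[[20.1,-25.9,0],[0,0,-0.1475],-1],[[23.7,-22.7,0],[0,0,-0.1475],-1],[[26.8,-19,0],[0,0,-0.1475],-1],[[29.2,-14.9,0],[0,0,-0.1475],-1],[[31.1,-10.4,0],[0,0,-0.1475],-1],[[0,0,0],[0,0,0],-1],[[0,0,0],[0,0,0],-1]], newtons=70)

```text
clock: 5.12
tool_pos: [472.1, 79.0, 245.1]
tool_rot: [-2.221, -2.22, 0.003]
wrist_force: [-0.2, -0.4, -4.6]
grip_width: 0.295
```

```bash
python3 - <<'E'
from h import *
d=load('w2.png'); P=at_z(d,252,99.5,221)-[517.4,-178.7,0]; print('edge dist',P, np.hypot(*P[:2]))
goto([472,80,246],90)
d=cam('wrist','w3.png')
i=cv2.cvtColor(d['img'],cv2.COLOR_RGB2BGR)
cu,cv_=proj(d,[472,186,140])[0]; print(cu,cv_)
y0=max(int(cv_)-50,0);x0=int(cu)-50
c=cv2.resize(i[y0:y0+100,x0:x0+100],(600,600),interpolation=cv2.INTER_CUBIC);print(x0,y0)
cv2.imwrite('pics/c3.png',c)
E
```

```text
edge dist [ 66.71451883  27.22566871 221.        ] 72.05597865627558
t 5.125 pos [472.1  79.  245.1] yaw 89.96 zaxis [-2.3e-03 -6.0e-04 -1.0e+00] F [-0.2 -0.4 -4.6] M [0.02 0.02 0.05] g 0.295
shift tool [ 1.  -0.1 -0.9] turn [-0.0023  0.0006 -0.0006]
252.88252960978437 38.394608114122235
202 0
```

View pics/c3.png

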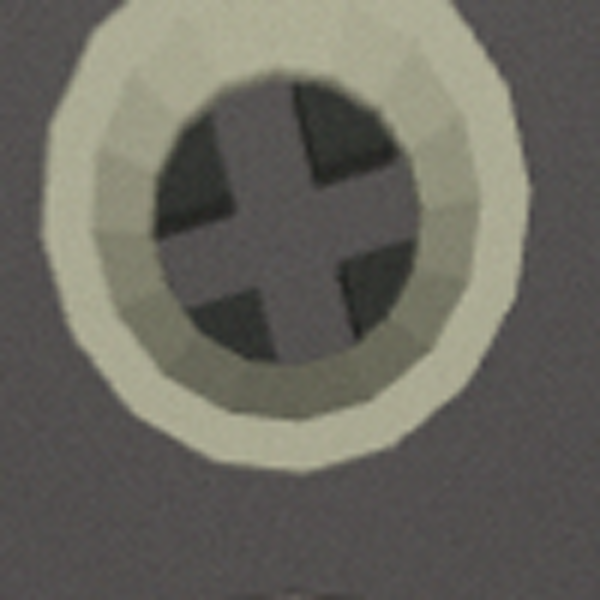

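The crop shows the collar centred near crop (287,225) and the plus slot clearly, tilted about 15°. I'll turn these into world coordinates.

```bash
python3 - <<'E'
from h import *
from scipy.optimize import least_squares
d=load('w3.png'); g=lambda u,v,z:at_z(d,202+(u+.5)/6-.5,(v+.5)/6-.5,z)[:2]
for pts,z in (([(43,210),(528,190),(300,472),(132,412),(395,446),(62,312),(515,290),(60,110),(505,95)],140),([(95,210),(480,205),(297,419),(162,372),(433,350),(127,105),(455,110)],140)):
    P=np.array([g(*p,z) for p in pts]); r=least_squares(lambda x:np.hypot(*(P-x[:2]).T)-x[2],[472,186,25]); print(r.x,r.fun.round(1))
for a,b in (((213,120),(277,360)),((290,85),(357,335)),((155,240),(405,160)),((190,305),(415,240))):
    v=g(*b,128)-g(*a,128); print(np.degrees(np.arctan2(v[1],v[0]))%90)
for u,v in((262,210),(340,270),(235,215),(315,185),(262,290)):print(g(u,v,128))
t=load('t0.png');print('top',at_z(t,187.5,217.65,140))
E
```

```text
[469.55685498 187.55285111  26.33850493] [ 0.   0.1 -0.1 -0.1  0.1  0.1 -0.  -0.1 -0.1]
[469.86448584 187.40736704  20.75768821] [ 0.3  0.1 -0.3  0.2  0.1 -0.3 -0. ]
15.789204336296592
16.648726562482807
15.979461521213791
14.662646803719177
[466.78726616 189.73328277]
[475.74613324 183.45190758]
[463.69122187 189.22113062]
[472.8483934  192.29574822]
[466.72139621 181.35544736]
top [471.48370028 188.43221822 140.        ]
```

```bash
python3 - <<'E'
from h import *
from scipy.optimize import minimize
th=np.radians(np.arange(0,360,1.))
for n,tc,yaw in(('w2.png',[517.4,-178.7,245.4],22.4),('w3.png',[472.1,79,245.1],90)):
    d=load(n); g=cv2.GaussianBlur(cv2.cvtColor(d['img'],cv2.COLOR_RGB2GRAY),(0,0),1.).astype(np.float32)
    a=np.radians(yaw); X=np.array([np.cos(a),np.sin(a)]);Y=np.array([np.sin(a),-np.cos(a)])
    def samp(x,y,R):
        c=np.array(tc[:2])+x*X+y*Y
        P=np.c_[c[0]+R*np.cos(th),c[1]+R*np.sin(th),np.full(360,tc[2]-24.4)]
        p=proj(d,P).astype(np.float32); ok=(p[:,1]<270)&(p[:,1]>0)
        return cv2.remap(g,p[:,:1],p[:,1:],1)[:,0],ok
    best=[]
    for x in np.arange(-8,6.1,.5):
        for y in np.arange(-4,4.1,.5):
            for R in (73.5,75,76.5):
                i,ok=samp(x,y,R-1);o,_=samp(x,y,R+1); best.append((np.abs(i-o)[ok].mean(),x,y,R))
    print(n,[tuple(np.round(b,2)) for b in sorted(best)[::-1][:6]])
E
```

```text
w2.png [(np.float64(17.59), np.float64(-7.0), np.float64(1.0), np.float64(73.5)), (np.float64(17.55), np.float64(-6.5), np.float64(1.5), np.float64(73.5)), (np.float64(17.42), np.float64(-7.0), np.float64(1.5), np.float64(73.5)), (np.float64(16.88), np.float64(-6.5), np.float64(1.0), np.float64(73.5)), (np.float64(16.62), np.float64(-6.0), np.float64(1.5), np.float64(73.5)), (np.float64(16.52), np.float64(-6.5), np.float64(2.0), np.float64(73.5))]
w3.png [(np.float64(19.75), np.float64(-4.0), np.float64(-1.0), np.float64(76.5)), (np.float64(19.42), np.float64(-4.0), np.float64(-1.5), np.float64(76.5)), (np.float64(19.33), np.float64(-2.5), np.float64(-0.5), np.float64(75.0)), (np.float64(19.32), np.float64(-2.5), np.float64(-1.5), np.float64(75.0)), (np.float64(19.24), np.float64(-1.0), np.float64(-1.0), np.float64(73.5)), (np.float64(19.16), np.float64(-2.5), np.float64(-1.0), np.float64(75.0))]
```

Call:
servo_tool(motion=[[[28,-0.6,0],[0,0,0],-1],[[28,-0.6,0],[0,0,0],-1],[[28,-0.6,0],[0,0,0],-1],[[26,-0.5,0],[0,0,0],-1],[[0,0,10],[0,0,-0.138],-1],[[0,0,15],[0,0,-0.138],-1],[[0,0,12],[0,0,0],-1],[[0,0,0],[0,0,0],-1],[[0,0,0],[0,0,0],-1]])

```text
clock: 6.3
tool_pos: [470.8, 189.0, 209.6]
tool_rot: [1.897, 2.504, 0.0]
wrist_force: [-0.6, 0.6, -5.4]
grip_width: 0.293
```

```bash
python3 - <<'E'
from h import *
goto([469.8,189,208],105.8)
E
```

```text
t 6.3 pos [470.8 189.  209.6] yaw 105.69 zaxis [ 3.e-04  1.e-04 -1.e+00] F [-0.6  0.6 -5.4] M [ 0.05 -0.01  0.04] g 0.293
shift tool [ 0.2 -1.   1.6] turn [ 0.0003 -0.     -0.002 ]
```

Call:
servo_tool(motion=[[[0,-0.5,2.5],[0,0,0],-1],[[0,0,2.5],[0,0,0],-1],[[0,0,2],[0,0,0],-1],[[0,0,2],[0,0,0],-1],[[0,0,0],[0,0,0],-1]])

```text
clock: 6.92
tool_pos: [469.8, 189.1, 200.1]
tool_rot: [-1.895, -2.506, 0.001]
wrist_force: [-0.2, -0.6, -4.9]
grip_width: 0.298
```

Call:
servo_tool(motion=[[[0,0,2],[0,0,0],-1],[[0,0,2],[0,0,0],-1],[[0,0,0],[0,0,0],-1]])

```text
clock: 7.3
tool_pos: [469.8, 189.1, 196.1]
tool_rot: [-1.895, -2.506, 0.001]
wrist_force: [0.0, 0.6, -5.2]
grip_width: 0.291
```

Call:
servo_tool(motion=[[[0,0,1],[0,0,0],-1],[[0,0,1],[0,0,0],-1],[[0,0,1],[0,0,0],-1],[[0,0,0],[0,0,0],-1]])

```text
clock: 7.8
tool_pos: [469.9, 189.1, 193.3]
tool_rot: [-1.895, -2.506, 0.0]
wrist_force: [0.2, -0.3, -4.6]
grip_width: 0.292
```

Call:
servo_tool(motion=[[[0,0,1],[0,0,0],-1],[[0,0,1],[0,0,0],-1],[[0,0,0],[0,0,0],-1]])

```text
clock: 8.18
tool_pos: [469.9, 189.1, 191.2]
tool_rot: [-1.895, -2.506, 0.0]
wrist_force: [-0.6, 0.3, -4.9]
grip_width: 0.296
```

No side force, so the foot is in the bore. Next is the drive face, with the disc's yaw already matched to the slot.

Call:
servo_tool(motion=[[[0,0,1],[0,0,0],-1],[[0,0,1],[0,0,0],-1],[[0,0,0],[0,0,0],-1]])

```text
clock: 8.55
tool_pos: [469.9, 189.1, 189.2]
tool_rot: [-1.895, -2.506, 0.0]
wrist_force: [0.3, 0.3, -5.1]
grip_width: 0.294
```

Call:
servo_tool(motion=[[[0,0,1],[0,0,0],-1],[[0,0,0.5],[0,0,0],-1],[[0,0,0],[0,0,0],-1]])

```text
clock: 8.93
tool_pos: [469.9, 189.1, 187.8]
tool_rot: [-1.895, -2.506, 0.0]
wrist_force: [0.0, -0.2, -4.8]
grip_width: 0.295
```

Call:
servo_tool(motion=[[[0,0,1.5],[0,0,0],-1],[[0,0,1.5],[0,0,0],-1],[[0,0,0],[0,0,0],-1]])

```text
clock: 9.3
tool_pos: [469.8, 189.1, 184.6]
tool_rot: [-1.895, -2.506, 0.0]
wrist_force: [-0.6, 0.3, -4.7]
grip_width: 0.29
```

Call:
servo_tool(motion=[[[0,0,1.5],[0,0,0],-1],[[0,0,1.5],[0,0,0],-1],[[0,0,0],[0,0,0],-1]])

```text
clock: 9.68
tool_pos: [469.8, 189.1, 181.7]
tool_rot: [-1.895, -2.506, 0.0]
wrist_force: [-0.4, 0.0, -5.2]
grip_width: 0.293
```

Call:
servo_tool(motion=[[[0,0,1.5],[0,0,0],-1],[[0,0,1],[0,0,0],-1],[[0,0,0],[0,0,0],-1]])

```text
clock: 10.05
tool_pos: [469.9, 189.1, 179.2]
tool_rot: [-1.895, -2.506, 0.0]
wrist_force: [0.1, 0.8, -5.1]
grip_width: 0.294
```

The key is about 11 mm past the drive top with no extra force. I'll go down to the collar gently.

Call:
servo_tool(motion=[[[0,0,1],[0,0,0],-1],[[0,0,0.7],[0,0,0],-1],[[0,0,0],[0,0,0],-1]])

```text
clock: 10.42
tool_pos: [469.9, 189.1, 177.5]
tool_rot: [-1.895, -2.506, 0.0]
wrist_force: [0.1, -0.6, -5.0]
grip_width: 0.29
```

Call:
servo_tool(motion=[[[0,0,0.6],[0,0,0],-1],[[0,0,0],[0,0,0],-1],[[0,0,0],[0,0,0],-1]])

```text
clock: 10.8
tool_pos: [469.9, 189.1, 177.0]
tool_rot: [1.895, 2.506, 0.0]
wrist_force: [-0.1, -0.2, -5.6]
grip_width: 0.296
```

Call:
servo_tool(motion=[[[0,0,0.5],[0,0,0],-1],[[0,0,0],[0,0,0],-1],[[0,0,0],[0,0,0],-1]])

```text
clock: 11.18
tool_pos: [470.0, 189.1, 176.5]
tool_rot: [1.895, 2.506, 0.0]
wrist_force: [0.1, -0.1, -4.7]
grip_width: 0.292
```

Call:
servo_tool(motion=[[[0,0,0.4],[0,0,0],-1],[[0,0,0],[0,0,0],-1],[[0,0,0],[0,0,0],-1]])

```text
clock: 11.55
tool_pos: [470.0, 189.1, 176.4]
tool_rot: [1.895, 2.506, 0.0]
wrist_force: [-1.5, -1.0, 1.9]
grip_width: 0.296
```

Contact came at TCP z 176.4, exactly the height predicted for home. I'll release, retreat and take a look.

Call:
servo_tool(motion=[[[0,0,0],[0,0,0],-0.2],[[0,0,0],[0,0,0],0.1],[[0,0,0],[0,0,0],0.3],[[0,0,0],[0,0,0],0.3],[[0,0,0],[0,0,0],0.3],[[0,0,-5],[0,0,0],0.3],[[0,0,-20],[0,0,0],0.3],[[0,0,-40],[0,0,0],0.3],[[0,0,-40],[0,0,0],0.3],[[0,0,0],[0,0,0],0.3]])

```text
clock: 12.8
tool_pos: [471.7, 189.8, 284.6]
tool_rot: [1.892, 2.503, 0.009]
wrist_force: [0.2, -0.5, -0.4]
grip_width: 0.648
```

Call:
servo_tool(motion=[[[-30,0,-20],[0,0,0],0.3],[[-40,0,0],[0,0,0],0.3],[[-40,0,0],[0,0,0],0.3],[[0,0,0],[0,0,0],0.3],[[0,0,0],[0,0,0],0.3]])

```text
clock: 13.42
tool_pos: [499.4, 83.4, 300.4]
tool_rot: [-1.895, -2.504, 0.001]
wrist_force: [-0.1, 0.1, 0.9]
grip_width: 0.646
```

```bash
python3 - <<'E'
from h import *
goto([470,188,250])
s=cam('scene','s9.png');d=cam('wrist','w9.png')
th=np.radians(np.arange(0,360,4))
c=np.zeros((600,800,3),np.uint8)
for k,(x,n) in enumerate(((s,'s'),(d,'w'))):
    u,v=proj(x,[470,188,152])[0]; r=50 if n=='s' else 95
    i=cv2.cvtColor(x['img'],cv2.COLOR_RGB2BGR)
    u0,v0=int(max(u-r,0)),int(max(v-r,0))
    cr=cv2.resize(i[v0:v0+2*r,u0:u0+2*r],(400,400),interpolation=cv2.INTER_CUBIC);c[:400,400*k:400*k+400]=cr
    for h,R in((152,75),):
        for p in proj(x,np.c_[470+R*np.cos(th),188+R*np.sin(th),np.full(90,h)]):
            q=((p-[u0,v0])*200/r).astype(int)
            if 0<=q[0]<400 and 0<=q[1]<400: cv2.circle(c,(int(q[0])+400*k,int(q[1])),1,(0,0,255),-1)
cv2.imwrite('pics/c9.png',c[:400])
E
```

```text
t 13.425 pos [499.4  83.4 300.4] yaw 105.78 zaxis [-1.4e-03  1.0e-04 -1.0e+00] F [-0.1  0.1  0.9] M [-0.    0.03  0.01] g 0.646
shift tool [108.6   0.2  50.5] turn [-0.0013 -0.0005  0.    ]
```

View pics/c9.png

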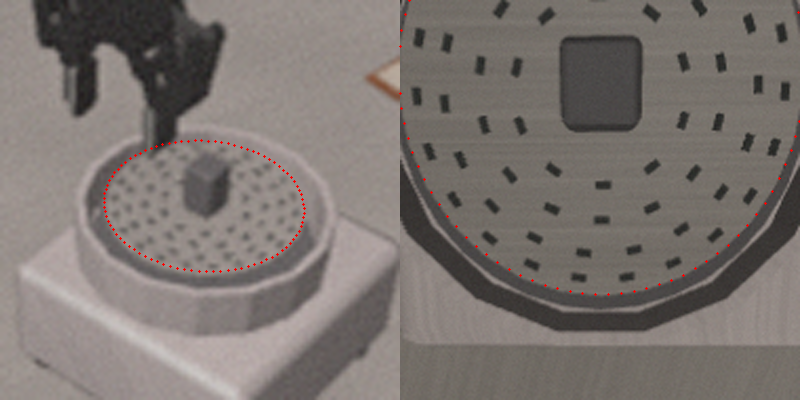

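The picture shows the disc seated and level inside the wall. Its plate edge lies on the circle drawn for home, and the gripper is clear, so I'm handing in.

```bash
python3 -c "
from station import ctrl
print(ctrl.close_job(), ctrl.get_obs()['clock'])"
```

```text
the job is handed in; nothing more can be done
the job is handed in; nothing more can be done
```

The disc is fitted on the prep machine, and I handed the job in at about 13.5 s; no verdict was reported. I gripped it by the knob, lifted it off its stand and carried it to the machine. I read the slot angle, about 15.8°, from the wrist camera and turned the disc to match above the collar. It went straight in with no turning against the drive.

**Last checks:**
- **Fit:** the foot passed the drive top with no extra force. The flange touched the collar at tool height 176.4 mm, exactly where home was predicted. The contact reading was about 7 N above the hanging weight, far below 60 N.
- **Final picture:** the plate lies level inside the wall, on the circle drawn for home. The gripper had let go and was well clear.

**Disagreements and gaps:**
- **Seat position:** the wrist and top cameras differed by about 2 mm on the seat. A rough scene-camera estimate was off by about 10 mm, so I went by the wrist view.
- **Disc in the jaws:** plate-edge fits put the disc about 2.5 mm (one noisy fit: 7 mm) off the tool centre along the tool's x. I aimed for 1.5 mm, and it went in without side force.
- **Bystanders:** I did not measure the box, bowl and jar again at the end. The arm's path stayed well away from them, and no contact force showed up.

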